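# Draw the sagging bolt and hold the chip gate ajar

### The job

The carving bay is to be swept out: first pull the chip tray under it out to its stop and leave it out. Then free the gate's sagging barrel bolt - its head has dropped behind the bent-up lip of the keeper, so lift it over the lip while you draw it back - and pull the gate open about 10 cm at its bolt edge. The gate springs shut by itself, so finish while still holding it ajar like that, and leave the other things on the bench alone.

Things in the scene. Friction and masses are not known exactly. Their poses are not given: they have to be found in the camera images.
- bay: Fixed plywood carving bay, 312 mm wide (y), x -75 to 200, walls 136 mm high, gate posts 206; a carving 210 mm high inside (axis at x = 115). Origin: on the bench under the middle of the closed gate's front face; x into the bay (away from the robot), y along the closed gate towards the keeper, z up. A sill (top z = 56) reaches from the gate to x = -75.
- keeper: Steel keeper on the gate post; origin and axes as the bay's. Takes up y 126 to 156, x -41 to 0, z 135 to 190 mm, open at the top. Its bent-up lip stands across the bolt's path (y 126 to 132, top at z = 159.5); a cheek on the robot's side (x -41 to -36) keeps the bolt's head from coming out towards the robot.
- tray: Aluminium chip tray under the bay's floor, slides out towards the robot (bay -x). Pushed in, its origin and axes are the bay's. Front plate 250 mm wide, x -83 to -75, top z = 40. Handle: an upright steel tab, 12 (x) by 22 mm (y), centred on x = -115, y = 0, z 20 to 82, top free; a 22 mm wide arm joins it to the plate at z 20 to 32.
- tray_grip (a point): Point to grip on the tray's upright tab: on its axis, 62 mm above the bench, 20 mm below its top. Axes as the bay's; pinch it across y (22 mm).
- tray_slide (a joint): How far the tray is out: 0 pushed in, 0.085 m at its stop. About 1.5 N of friction; it stays where it is left.
- gate: Gate, 240 wide, 140 high, 14 mm thick, wooden frame with clear pane, upright hinge. Origin: on the hinge axis at the gate's lower end, 60 mm above the bench (bay x = 0, y = -120). y from the hinge to the bolt edge, -x is the face towards the robot, z up. Two bolt guides stand 30 mm off that face at gate y = 100 and 195, z 89 to 135.
- gate_edge (a point): Top front corner of the gate's bolt edge (gate x = 0, y = 240, z = 140 mm).
- gate_swing (a joint): Gate angle, rad: 0 shut, grows as it opens towards the robot (anticlockwise from above), limit 1.2. Gap at the bolt edge: 240 mm times the angle (10 cm = 0.42). A spring shuts it: 0.21 N m when shut, 0.46 N m at 0.42. Blocked (but for about 0.02 rad of play) while the bolt's head is behind the cheek.
- bolt: Steel barrel bolt on the gate's robot side, about 200 g, axes as the gate's. Origin on the rod's axis, when shot and sagged at gate x -18, y 170, z 105. Rod 10 mm thick, y -100 to 100; round head 28 mm wide at y 88 to 100, behind the keeper's lip with 6 mm of slack. Handle: upright round stalk 16 mm thick at x -32, y 0, z -5 to 63, with a cap 21 mm wide, z 63 to 68.
- bolt_grip (a point): Point to grip on the bolt's upright stalk: on its axis, 45 mm above the rod's axis (210 mm above the bench at rest), 23 mm below the cap's top. Axes as the gate's; free of obstacles on both sides along y.
- bolt_draw (a joint): How far the bolt is drawn back, in m: 0 fully shot, growing towards the hinge (gate -y), stop at 0.045. The head is clear of the keeper from 0.024. Friction about 0.6 N; it stays where it is left.
- bolt_lift (a joint): How far the bolt is lifted in its worn guides, in m: 0 sagged (where its weight takes it), up to 0.016. The head passes over the keeper's lip only from 0.009 up, and must stay lifted until bolt_draw is past 0.024.
- jar: Bystander: closed glass jar, 64 mm across, 90 mm high. Origin: centre of its base.
- offcut: Bystander: stepped wooden offcut, 70 x 45 mm, 52 mm high. Origin: centre of its underside.
- scraper: Bystander: a spatula-like scraper lying flat along its x, 250 mm long, blade about 65 mm wide (to +x), 20 mm high. Origin: under its middle.

How it is judged:
On the way, in this order (a step that is already met when the one before it is completed fails the run):
1. the chip tray is pulled out to its stop, the bolt still shot (value of joint tray_slide above 0.078 m and value of joint bolt_draw below 0.02 m), for 0.2 s.
2. the bolt is drawn clear of the keeper (value of joint bolt_draw above 0.026 m), for 0.2 s.
At the end, for the whole second after the job is handed in: The robot's fingers are in contact with the gate or its bolt (more than 1 N) and keep the gate still, ajar by 0.30 to 0.55 rad (about 7 to 13 cm at the bolt edge); the bolt is drawn at least 24 mm, the tray is at least 75 mm out, and the gate leans on none of the bystanders (value of joint gate_swing between 0.3 and 0.55 rad and value of joint tray_slide above 0.075 m and value of joint bolt_draw above 0.024 m and contact force between the fingers and gate above 1 N and velocity of joint gate_swing between -0.05 and 0.05 rad/s and contact force between gate and jar below 0.3 N and contact force between gate and offcut below 0.3 N and contact force between gate and scraper below 0.3 N); the arm keeps its last pose, push and grip.
It fails at once if the jar is moved by more than 30 mm (distance of jar from where it was at the start of the episode above 0.03 m).
It fails at once if the offcut is moved by more than 30 mm (distance of offcut from where it was at the start of the episode above 0.03 m).
It fails at once if the scraper is moved by more than 30 mm (distance of scraper from where it was at the start of the episode above 0.03 m).
It also fails if it takes over 50 s, if anything falls off the work surface, if the arm or the gripper's body presses on something with over 40 N, if the wrist force passes 120 N, or if a joint passes its speed limit or range.

### The arm

A 7-joint arm with a two-finger parallel gripper is mounted at the origin on the work surface. World frame = base frame: x ahead of the robot, y to its left, z up, the work surface at z = 0. Lengths are in m, angles in rad, forces in N, time in s.
With the tool pointing down it reaches from about 0.425 to 0.925 m from the base axis. Payload 6.8 kg.
Tool frame: the origin (TCP) lies midway between the tips of the shut fingers; the grasp point (between the pads) lies 19 mm behind it; z points along the fingers, y is the line along which they close (so a half turn about z gives the same grasp; the last joint's range is limited). The gripper opens to 85 mm and grips with 20 to 120 N. Pads are 22 mm wide; open, the fingers measure 114 mm over their backs; the gripper's body (76 mm by 85 mm) begins 54 mm behind the grasp point. The pads swing forward as they close: fully open they stand 13 mm farther back than shut.
Start: joints at [1.063, 0.477, 0.022, 1.555, -0.011, 1.109, -0.083], TCP at [0.263, -0.622, 0.231] pointing down, gripper open.
Joint ranges: [-2.96, 2.96], [-0.34, 2.1], [-1.41, 1.46], [0.24, 2.44], [-1.37, 4.51], [0.17, 1.92], [-2.96, 2.96]. Speed limits (rad/s): [2.39, 2.39, 3.14, 3.14, 3.14, 3.14, 3.14].

### API

Orientations are given as a rotation vector (axis times angle).
In Python, from bench import status, vision, r gives the robot as it stands. The module is installed in compiled form; this text tells all that it offers.
- The arm moves only by the shell command python3 -m handwheel 'ROWS' [OPENING] [FORCE]. ROWS is JSON, a list of rows, each an object with "dp": the shift along the tool's x, y, z in m, a list of three; "delta_rot": the turn, a rotation vector about the tool's x, y, z in rad, a list of three. In form: [{"dp": [x, y, z], "delta_rot": [rx, ry, rz]}, ...]. A call has 1 to 12 rows; each row is the pose to reach, as a shift and turn from the pose commanded when the call began, along the tool's axes at that moment; what a row does not reach only later rows make up. A row lasts 1/8 s, in which the tool goes at most 62.5 mm and 10.7 degrees, less where a joint would pass 70% of its speed; a pose out of reach is approached as far as the arm can. A call with a gripper value outside its range is refused whole. OPENING is the opening, from 0 (shut) to 1 (fully open), set as the call begins (- or left out, the last holds). The fingers move at their own pace and stop on an object; FORCE is the grip in N (left out, the last holds). Time passes only in rows, so rows that repeat a pose let the fingers close. It gives the time, the measured TCP pose, the force, the opening and the grip force at its end, in the units of the state.
- status.get_obs(): the state, without advancing time (a new reading comes with each control period).
- vision.grab_frame(name): name is "side" or "top"; returns a dict with "img" (400x640x3 uint8, blue, green, red), "fovy" (degrees; the focal length in pixels is half the picture's height over the tangent of half this angle, whatever the lens; pixels are square), "cx", "cy" (the principal point, pixels), "distortion" ([k1, k2, p1, p2, k3] as OpenCV has them; the pictures are not rectified), "world_from_camera" (4x4, takes a point from camera to world coordinates). Camera axes: x right, y up, looking along -z (the intrinsics and any distortion apply to the point x, -y, -z); pixel columns grow to the right and rows downward; lengths in m; the calibration is good to about 2 mm. A picture is of the moment at which its call begins. There is no depth.
- r.hand_in(): hands the job in; it is judged then, once.
The state is a dict: "clock": time; "joints": joint angles; "qvel": joint speeds; "tau": joint torques, N m; "tcp_pos": TCP position; "orientation": TCP orientation; "contact_force": force on the tool from outside, world axes, zero at the start; "moment": the same for the moment, N m; "grip_width": finger opening in m; "gripper_force": force on a finger pad.
Only numpy, scipy, OpenCV 4.12 (cv2) and the standard library are available. Lean on these libraries where they do the work, as an engineer would, in place of code of your own. Each camera call takes 0.05 s, during which the arm holds its last target. There are 200 camera calls.

## Working session

There is one attempt and no reset: what is moved stays moved. The work goes in short steps, Python scripts to look and compute and a shell command to move; the robot and the scene stay as the last step left them, time stands still between calls to the robot, and variables do not carry over. Pictures are saved under pics/ and viewed, at most 10 in all, crops included, and the job is handed in when it is done.

```bash
mkdir -p pics; cat > h.py <<'E'
import numpy as np, cv2
from scipy.spatial.transform import Rotation as R
def K(f):
    h=f["img"].shape[0]; fl=h/2/np.tan(np.radians(f["fovy"])/2)
    return np.array([[fl,0,f["cx"]],[0,fl,f["cy"]],[0,0,1.]])
def ray(f,uv):
    p=cv2.undistortPoints(np.array(uv,float).reshape(-1,1,2),K(f),np.array(f["distortion"],float)).reshape(-1,2)
    T=np.array(f["world_from_camera"]); d=np.c_[p[:,0],-p[:,1],-np.ones(len(p))]@T[:3,:3].T
    return T[:3,3],d
def onz(f,uv,z):
    o,d=ray(f,uv); return o+d*((z-o[2])/d[:,2])[:,None]
def proj(f,P):
    T=np.array(f["world_from_camera"]); c=(np.array(P,float).reshape(-1,3)-T[:3,3])@T[:3,:3]
    c=c*[1,-1,-1]
    return cv2.projectPoints(c,np.zeros(3),np.zeros(3),K(f),np.array(f["distortion"],float))[0].reshape(-1,2)
E
python3 - <<'E'
from bench import status,vision,r
import cv2,numpy as np,pickle
o=status.get_obs(); print({k:np.round(v,3) for k,v in o.items()})
for n in("top","side"):
    f=vision.grab_frame(n); pickle.dump(f,open(n+".pkl","wb")); cv2.imwrite(f"pics/{n}0.png",f["img"])
    print(n,f["fovy"],f["cx"],f["cy"],f["distortion"],np.round(f["world_from_camera"],3).tolist())
E
```

```text
{'clock': np.float64(0.0), 'joints': array([ 1.063,  0.478,  0.022,  1.556, -0.011,  1.109, -0.083]), 'qvel': array([ 0.   , -0.   ,  0.001,  0.001,  0.001,  0.001,  0.001]), 'tau': array([-0.0000e+00, -5.9645e+01,  1.6080e+00, -2.8119e+01,  1.3000e-02,
        9.0000e-03,  0.0000e+00]), 'tcp_pos': array([ 0.262, -0.621,  0.23 ]), 'orientation': array([-3.077e+00, -6.230e-01,  1.000e-03]), 'contact_force': array([ 0.359, -0.077, -0.6  ]), 'moment': array([-0.019, -0.017,  0.03 ]), 'gripper_force': np.float64(0.0), 'grip_width': np.float64(0.086)}
top 54.85736538655297 312.9065525165992 198.7065147350903 [0.01668983 0.         0.         0.         0.        ] [[-0.011, 0.993, -0.117, 0.515], [-1.0, -0.011, -0.001, 0.037], [-0.002, 0.117, 0.993, 0.999], [0.0, 0.0, 0.0, 1.0]]
side 53.184373626723776 320.31825283870086 207.05527742004335 [-0.05546197  0.          0.          0.          0.        ] [[-0.782, 0.385, -0.491, 0.17], [-0.623, -0.512, 0.592, 0.549], [-0.023, 0.768, 0.64, 0.676], [0.0, 0.0, 0.0, 1.0]]
```

View pics/top0.png

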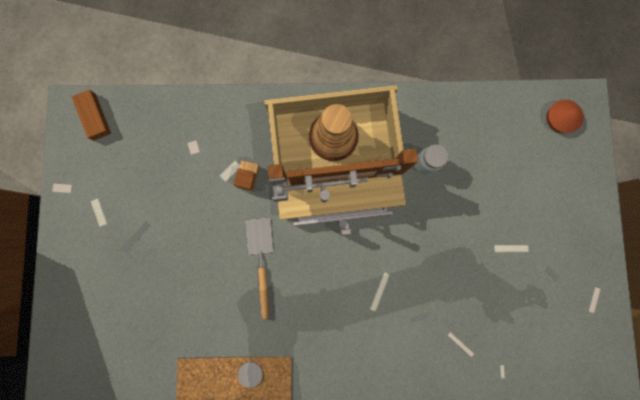

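View pics/side0.png

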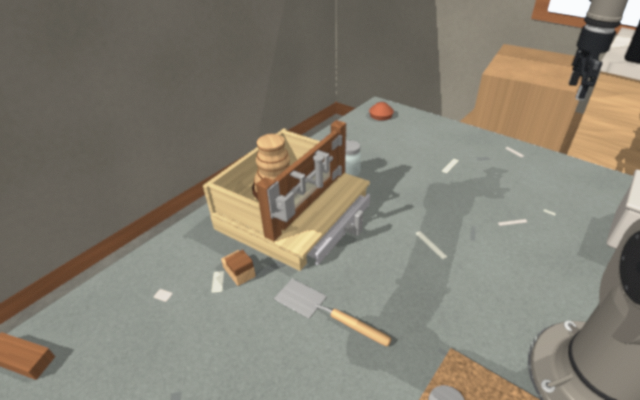

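The top view shows the bay at about (265–405, 90–220), with the tab near (346,228), the stalk near (324,195) and the keeper at left (279,188). The jar is at (434,157), the offcut at (246,176) and the scraper at (262,270). I'll enlarge both views to get exact pixels.

```bash
python3 - <<'E'
import pickle,cv2
t=pickle.load(open("top.pkl","rb"))["img"][85:235,255:455]; s=pickle.load(open("side.pkl","rb"))["img"][120:270,200:400]
for n,i in(("t",t),("s",s)): cv2.imwrite(f"pics/{n}c.png",cv2.resize(i,None,fx=4,fy=4,interpolation=cv2.INTER_CUBIC))
E
```

```text
(no output)
```

View pics/tc.png

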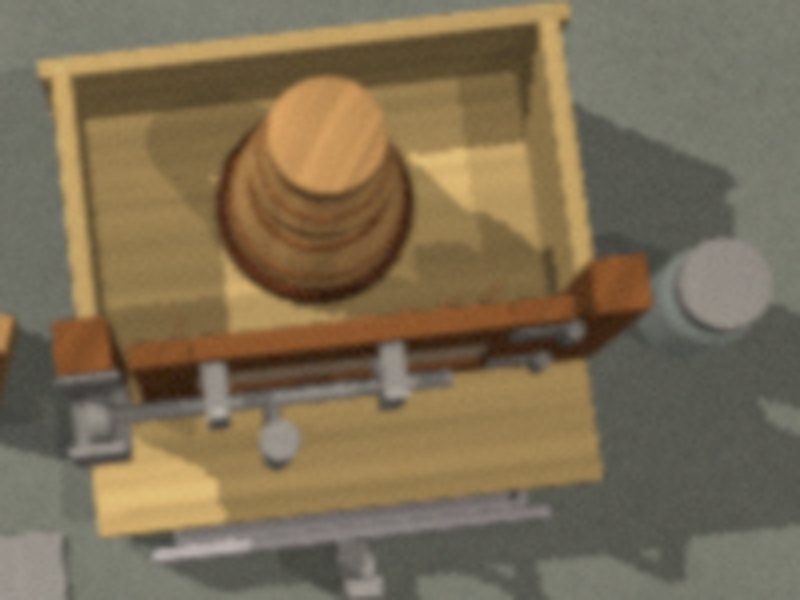

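View pics/sc.png

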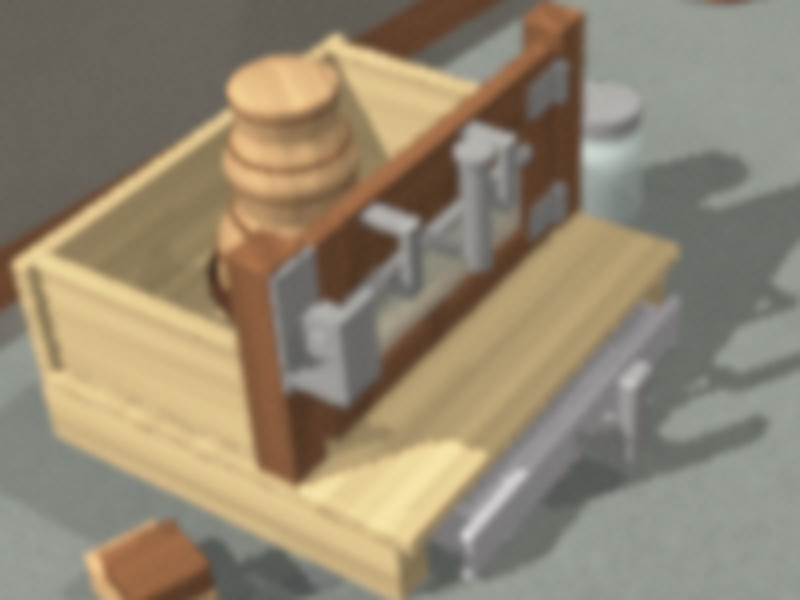

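```bash
cat > fit.py <<'E'
import pickle; from h import *; from scipy.optimize import least_squares
t=pickle.load(open("top.pkl","rb")); s=pickle.load(open("side.pkl","rb"))
B={'sl':(-75,156,56),'sr':(-75,-156,56),'rl':(200,156,136),'rr':(200,-156,136),'cap':(-50,50,233),'tab':(-115,0,82),'carv':(115,0,210)}
tp={'sl':(101,535),'sr':(601,480),'rl':(40,65),'rr':(570,8),'cap':(279,441),'tab':(364,584),'carv':(326,135)}
sp={'sl':(413,545),'sr':(680,248),'rl':(15,262),'rr':(335,38),'cap':(478,146),'tab':(635,372),'carv':(283,85)}
off=[(t,tp,(255,85)),(s,sp,(200,120))]
def W(p,b): c,q=np.cos(p[2]),np.sin(p[2]); b=np.array(b)/1e3; return np.array([p[0]+c*b[0]-q*b[1],p[1]+q*b[0]+c*b[1],b[2]])
def res(p): return np.concatenate([proj(f,[W(p,B[k]) for k in d]).ravel()-((np.array(list(d.values()))+.5)/4-.5+o).ravel() for f,d,o in off])
if __name__=="__main__":
    g=least_squares(res,[.6,.03,.1],loss='soft_l1'); p=g.x; print(p)
    print(np.round(res(p).reshape(2,-1,2),1).tolist())
    np.save("bay.npy",p)
    for k,b in dict(tab=(-115,0,62),stalk=(-50,50,210)).items(): print(k,W(p,b))
    for z,uv in((.09,(434,156)),(.052,(246,175))): print(onz(t,[uv],z))
    print('scr',onz(t,[(247,221),(271,219),(272,250),(265,317)],.01))
E
python3 fit.py
```

```text
[ 0.66494638 -0.02646854  0.10497963]
[[[-0.7, 1.8], [0.6, 0.9], [-1.1, -0.3], [-0.4, -1.2], [-1.8, 1.4], [-0.4, -2.0], [0.4, -0.5]], [[0.9, -0.8], [1.2, -1.0], [0.1, 0.2], [0.9, -1.2], [-0.4, 1.7], [-2.3, -1.4], [0.8, -4.3]]]
tab [ 0.55057949 -0.03851903  0.062     ]
stalk [0.6099823  0.01801685 0.21      ]
[[ 0.72199139 -0.25433832  0.09      ]]
[[0.68792326 0.203614   0.052     ]]
scr [[0.57579142 0.20735517 0.01      ]
 [0.58021987 0.14578585 0.01      ]
 [0.50127616 0.14309123 0.01      ]
 [0.3361819  0.1601827  0.01      ]]
```

```bash
python3 - <<'E'
from fit import *
p=np.load("bay.npy")
for k in B:
    A=[];b=[]
    for f,d,o in off:
        uv=(np.array(d[k])+.5)/4-.5+o; c,v=ray(f,[uv]); v=v[0]/np.linalg.norm(v); M=np.eye(3)-np.outer(v,v); A.append(M);b.append(M@c)
    X=np.linalg.solve(sum(A),sum(b)); print(k,np.round(X,4),'model',np.round(W(p,B[k]),4), 'topz',np.round(onz(t,[(np.array(tp[k])+.5)/4-.5+np.array((255,85))],B[k][2]/1e3)[0],4))
    
from bench import status
o=status.get_obs(); print(R.from_rotvec(o['orientation']).as_matrix().round(3).tolist())
E
```

```text
sl [0.5787 0.1194 0.0493] model [0.574  0.1208 0.056 ] topz [0.5785 0.119  0.056 ]
sr [ 0.6096 -0.189   0.0519] model [ 0.6067 -0.1895  0.056 ] topz [ 0.6089 -0.1882  0.056 ]
rl [0.8481 0.1481 0.1351] model [0.8475 0.1496 0.136 ] topz [0.8467 0.147  0.136 ]
rr [ 0.8812 -0.1612  0.1312] model [ 0.8802 -0.1607  0.136 ] topz [ 0.8772 -0.1616  0.136 ]
cap [0.6123 0.0142 0.2342] model [0.61  0.018 0.233] topz [0.6127 0.0143 0.233 ]
tab [ 0.5456 -0.0397  0.0796] model [ 0.5506 -0.0385  0.082 ] topz [ 0.5459 -0.0393  0.082 ]
carv [ 0.7827 -0.0141  0.1975] model [ 0.7793 -0.0144  0.21  ] topz [ 0.7782 -0.0135  0.21  ]
[[0.921, 0.389, -0.001], [0.389, -0.921, 0.001], [-0.0, -0.002, -1.0]]
```

```bash
cat > go.py <<'E'
import sys; from h import *; from bench import status
# usage: go.py x y z yaw  -> dp, rz for a vertical tool with tool x at world yaw
x,y,z,w=map(float,sys.argv[1:5]); o=status.get_obs(); A=R.from_rotvec(o['orientation'])
T=R.from_matrix(np.array([[np.cos(w),np.sin(w),0],[np.sin(w),-np.cos(w),0],[0,0,-1]]))
print('t',o['clock'],'tcp',np.round(o['tcp_pos'],4),'F',np.round(o['contact_force'],1),'w',round(float(o['grip_width']),4),'dp',np.round(A.inv().apply(np.array([x,y,z])-o['tcp_pos']),4),'rot',np.round((A.inv()*T).as_rotvec(),3))
E
python3 go.py 0.548 -0.039 0.15 0.105
```

```text
t 0.1 tcp [ 0.2625 -0.6213  0.2304] F [-0.4  0.2 -0.2] w 0.0856 dp [ 0.4896 -0.4251  0.0811] rot [-0.002  0.     0.295]
```

```bash
python3 -m handwheel '[{"dp":[0.04,-0.035,0.005],"delta_rot":[0,0,0.05]},{"dp":[0.08,-0.07,0.02],"delta_rot":[0,0,0.1]},{"dp":[0.12,-0.105,0.03],"delta_rot":[0,0,0.15]},{"dp":[0.16,-0.14,0.04],"delta_rot":[0,0,0.2]},{"dp":[0.2,-0.175,0.05],"delta_rot":[0,0,0.25]},{"dp":[0.24,-0.21,0.06],"delta_rot":[0,0,0.29]},{"dp":[0.28,-0.245,0.07],"delta_rot":[0,0,0.29]},{"dp":[0.32,-0.28,0.07],"delta_rot":[0,0,0.29]},{"dp":[0.36,-0.315,0.07],"delta_rot":[0,0,0.29]},{"dp":[0.40,-0.35,0.07],"delta_rot":[0,0,0.29]},{"dp":[0.44,-0.385,0.07],"delta_rot":[0,0,0.29]},{"dp":[0.465,-0.40,0.07],"delta_rot":[0,0,0.29]}]' 1 60; python3 go.py 0.548 -0.039 0.15 0.105
```

```text
clock: 1.6
tcp_pos: [0.5361, -0.0688, 0.1612]
orientation: [-3.135, -0.178, 0.0]
contact_force: [0.5, 0.1, -0.1]
grip_width: 0.0856
gripper_force: 0.0
t 1.6 tcp [ 0.5361 -0.0688  0.1612] F [ 0.5  0.1 -0.1] w 0.0856 dp [ 0.0152 -0.0283  0.0112] rot [-0.001 -0.     0.009]
```

```bash
python3 -m handwheel '[{"dp":[0.015,-0.028,0.01],"delta_rot":[0,0,0.01]},{"dp":[0.015,-0.028,0.03],"delta_rot":[0,0,0.01]},{"dp":[0.015,-0.028,0.06],"delta_rot":[0,0,0.01]},{"dp":[0.015,-0.028,0.09],"delta_rot":[0,0,0.01]},{"dp":[0.015,-0.028,0.105],"delta_rot":[0,0,0.01]},{"dp":[0.015,-0.028,0.113],"delta_rot":[0,0,0.01]},{"dp":[0.015,-0.028,0.113],"delta_rot":[0,0,0.01]}]'
python3 - <<'E'
from bench import vision
import cv2,numpy as np
a=vision.grab_frame("top")["img"][85:285,235:435];b=vision.grab_frame("side")["img"][70:270,220:420]
cv2.imwrite("pics/g1.png",cv2.resize(np.hstack([a,b]),None,fx=2,fy=2,interpolation=cv2.INTER_CUBIC))
E
```

```text
clock: 2.48
tcp_pos: [0.5474, -0.0429, 0.0484]
orientation: [3.138, 0.157, -0.0]
contact_force: [-0.1, 0.6, 0.9]
grip_width: 0.0849
gripper_force: 0.0
```

View pics/g1.png

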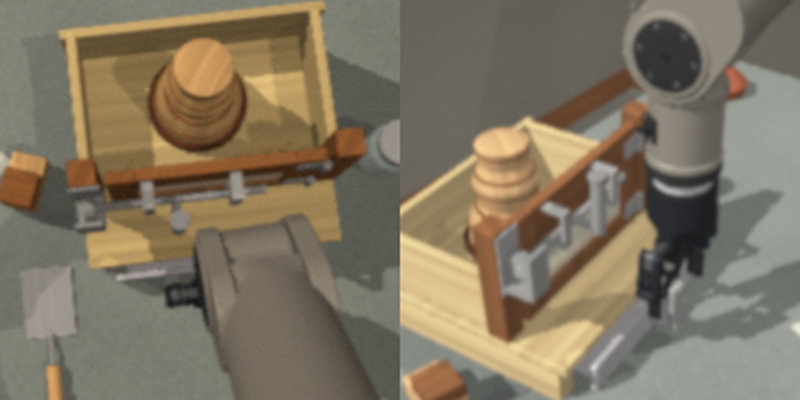

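The fingers stand around the tab (right half of the picture, near (665,300)) and clear of the gate, so I'll close them.

```bash
python3 -m handwheel '[{"dp":[0,0,0],"delta_rot":[0,0,0]},{"dp":[0,0,0],"delta_rot":[0,0,0]},{"dp":[0,0,0],"delta_rot":[0,0,0]},{"dp":[0,0,0],"delta_rot":[0,0,0]},{"dp":[0,0,0],"delta_rot":[0,0,0]}]' 0 50
```

```text
clock: 3.2
tcp_pos: [0.5482, -0.0373, 0.0494]
orientation: [-3.132, -0.163, -0.003]
contact_force: [-1.7, 13.7, 8.6]
grip_width: 0.0213
gripper_force: 49.9
```

```bash
python3 -m handwheel '[{"dp":[-0.008,-0.004,-0.001],"delta_rot":[0,0,0]},{"dp":[-0.02,-0.004,-0.001],"delta_rot":[0,0,0]},{"dp":[-0.035,-0.004,-0.001],"delta_rot":[0,0,0]},{"dp":[-0.05,-0.004,-0.001],"delta_rot":[0,0,0]},{"dp":[-0.065,-0.004,-0.001],"delta_rot":[0,0,0]},{"dp":[-0.075,-0.004,-0.001],"delta_rot":[0,0,0]},{"dp":[-0.082,-0.004,-0.001],"delta_rot":[0,0,0]},{"dp":[-0.086,-0.004,-0.001],"delta_rot":[0,0,0]},{"dp":[-0.088,-0.004,-0.001],"delta_rot":[0,0,0]},{"dp":[-0.088,-0.004,-0.001],"delta_rot":[0,0,0]}]'; python3 go.py 0 0 0 0.105
```

```text
clock: 4.45
tcp_pos: [0.4715, -0.0452, 0.0503]
orientation: [-3.134, -0.159, -0.038]
contact_force: [35.5, 8.0, -43.2]
grip_width: 0.021
gripper_force: 51.7
t 4.45 tcp [ 0.4715 -0.0452  0.0503] F [ 35.5   8.  -43.2] w 0.021 dp [-0.4656 -0.0927  0.0392] rot [-0.002 -0.024 -0.003]
```

```bash
python3 -m handwheel '[{"dp":[0.004,0,0.002],"delta_rot":[0,0,0]},{"dp":[0.006,0,0.003],"delta_rot":[0,0,0]},{"dp":[0.006,0,0.003],"delta_rot":[0,0,0]}]'; python3 go.py 0 0 0 0.105; python3 - <<'E'
from bench import vision
import cv2,numpy as np,pickle
f=vision.grab_frame("top");g=vision.grab_frame("side");pickle.dump((f,g),open("f2.pkl","wb"))
a=f["img"][85:285,235:435];b=g["img"][120:320,220:420]
cv2.imwrite("pics/g2.png",cv2.resize(np.hstack([a,b]),None,fx=2,fy=2,interpolation=cv2.INTER_CUBIC))
E
```

```text
clock: 4.82
tcp_pos: [0.4714, -0.0453, 0.05]
orientation: [-3.136, -0.158, -0.02]
contact_force: [4.2, 7.9, 24.5]
grip_width: 0.0208
gripper_force: 60.7
t 4.825 tcp [ 0.4714 -0.0453  0.05  ] F [ 4.2  7.9 24.5] w 0.0208 dp [-0.465  -0.0924  0.0441] rot [-0.001 -0.013 -0.004]
```

View pics/g2.png

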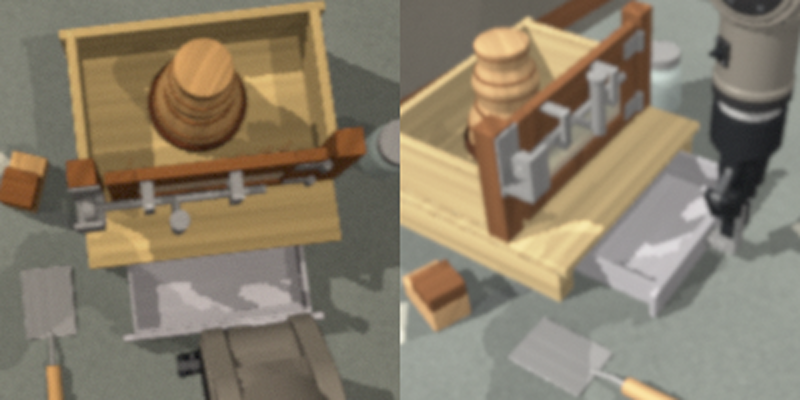

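```bash
python3 - <<'E'
from fit import *
c=np.array([np.cos(.105),np.sin(.105)])
q=onz(t,[(293.2,224.6),(299,253.8)],.04)[:,:2]; print(q,(q[0]-q[1])@c, (q-np.load("bay.npy")[:2])@c)
E
```

```text
[[0.56368467 0.08725989]
 [0.49166201 0.07332587]] 0.07308639000612607 [-0.08878446 -0.16187085]
```

The tray is nearly out. I'll pull a little further to find out whether this is its stop.

```bash
python3 -m handwheel '[{"dp":[-0.004,-0.003,0.001],"delta_rot":[0,0,0]},{"dp":[-0.008,-0.003,0.001],"delta_rot":[0,0,0]},{"dp":[-0.012,-0.003,0.001],"delta_rot":[0,0,0]},{"dp":[-0.012,-0.003,0.001],"delta_rot":[0,0,0]}]'; python3 go.py 0 0 0 0.105
```

```text
clock: 5.42
tcp_pos: [0.4712, -0.0452, 0.0502]
orientation: [3.137, 0.157, 0.056]
contact_force: [37.8, -1.5, -11.7]
grip_width: 0.021
gripper_force: 55.5
t 5.425 tcp [ 0.4712 -0.0452  0.0502] F [ 37.8  -1.5 -11.7] w 0.021 dp [-0.4659 -0.092   0.0335] rot [ 0.002 -0.036 -0.005]
```

```bash
python3 - <<'E'
from bench import status
from h import *
o=status.get_obs(); print(np.round(o['joints'],3),np.round(o['moment'],2),np.round(o['tau'],1))
import pickle
t0=pickle.load(open("top.pkl","rb"));f,g=pickle.load(open("f2.pkl","rb"))
# column profiles around plate front edge, before (rows 208-232) and after (rows 238-262)
for u in (300,306,312): 
    print(u,cv2.cvtColor(t0["img"],6)[214:232,u].tolist(),cv2.cvtColor(f["img"],6)[242:262,u].tolist())
E
```

```text
[ 0.096  0.416 -0.157  2.186  0.129  0.511 -1.629] [-0.14 -6.99  0.2 ] [  1.3 -42.6  -0.3   6.4  -1.2  10.4  -0.2]
300 [175, 175, 153, 127, 112, 123, 130, 142, 170, 170, 131, 98, 86, 89, 99, 115, 125, 124] [114, 114, 114, 115, 110, 109, 109, 106, 104, 116, 153, 171, 166, 128, 112, 115, 120, 119, 121, 121]
306 [175, 162, 127, 113, 111, 125, 141, 167, 173, 153, 115, 93, 87, 89, 87, 90, 89, 103] [114, 112, 114, 112, 113, 114, 121, 131, 150, 157, 162, 154, 120, 94, 88, 86, 91, 106, 118, 121]
312 [130, 115, 109, 110, 126, 149, 172, 180, 168, 123, 93, 88, 89, 89, 87, 86, 86, 87] [114, 112, 112, 113, 114, 115, 125, 143, 144, 157, 154, 132, 100, 79, 84, 85, 86, 86, 85, 102]
```

The tray does not yield to 38 N. In the first top view the gap between sill and plate was about 10 mm, so the tray was already about 8 mm out when I started, and 77 mm of travel puts it at the 85 mm stop. I'll check that with a refit that leaves the tab out, and at the same time unload and release.

```bash
python3 - <<'E'
from fit import *
for d in(tp,sp): d.pop('tab'); d.pop('carv')
p=least_squares(res,[.66,-.03,.1],loss='soft_l1').x; print(p); np.save("bay.npy",p)
c=np.array([np.cos(p[2]),np.sin(p[2])])
for q in ((.5456,-.0395),(.5482,-.0373),(.4712,-.0452)): print((np.array(q)-p[:2])@c)
print('stalk',W(p,(-50,50,210)))
E
python3 -m handwheel '[{"dp":[0.005,0,0],"delta_rot":[0,0,0]},{"dp":[0.010,0,0],"delta_rot":[0,0,0]},{"dp":[0.012,0,0],"delta_rot":[0,0,0]},{"dp":[0.012,0,0],"delta_rot":[0,0,0]}]'; python3 go.py 0.471 -0.045 0.27 0.105
```

```text
[ 0.66657877 -0.02730276  0.10467689]
-0.12159101473249218
-0.11877537731947085
-0.19617934627975073
stalk [0.61162816 0.01719927 0.21      ]
clock: 5.92
tcp_pos: [0.4717, -0.0452, 0.0499]
orientation: [3.136, 0.155, 0.022]
contact_force: [0.6, -0.6, 34.1]
grip_width: 0.0207
gripper_force: 62.1
t 5.925 tcp [ 0.4717 -0.0452  0.0499] F [ 0.6 -0.6 34.1] w 0.0207 dp [ 0.0024  0.0003 -0.22  ] rot [ 0.003 -0.014 -0.006]
```

```bash
python3 -m handwheel '[{"dp":[0,0,-0.001],"delta_rot":[0,0,0]},{"dp":[0,0,-0.001],"delta_rot":[0,0,0]},{"dp":[0,0,-0.001],"delta_rot":[0,0,0]},{"dp":[0,0,-0.001],"delta_rot":[0,0,0]},{"dp":[0,0,-0.02],"delta_rot":[0,0,0]},{"dp":[0,0,-0.06],"delta_rot":[0,0,0]},{"dp":[0,0,-0.11],"delta_rot":[0,0,0]},{"dp":[0,0,-0.16],"delta_rot":[0,0,0]},{"dp":[0,0,-0.2],"delta_rot":[0,0,0]},{"dp":[0,0,-0.22],"delta_rot":[0,0,0]},{"dp":[0,0,-0.22],"delta_rot":[0,0,0]}]' 1; python3 go.py 0.612 0.0155 0.27 0.105; python3 - <<'E'
from bench import vision
import cv2,numpy as np,pickle
f=vision.grab_frame("top");g=vision.grab_frame("side")
a=f["img"][85:285,235:435];b=g["img"][120:320,220:420]
cv2.imwrite("pics/g3.png",cv2.resize(np.hstack([a,b]),None,fx=2,fy=2,interpolation=cv2.INTER_CUBIC))
E
```

```text
clock: 7.3
tcp_pos: [0.4656, -0.0441, 0.2663]
orientation: [3.137, 0.156, 0.004]
contact_force: [0.2, 0.3, -1.6]
grip_width: 0.085
gripper_force: 0.0
t 7.3 tcp [ 0.4656 -0.0441  0.2663] F [ 0.2  0.3 -1.6] w 0.085 dp [ 0.1516 -0.0447 -0.0033] rot [ 0.    -0.003 -0.005]
```

View pics/g3.png

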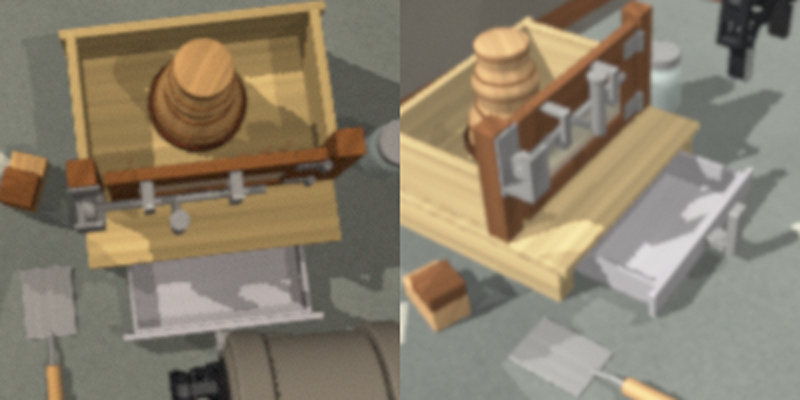

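The tray stands out by itself; its plate's left corner is at (128,338) in the left half. The bolt is untouched, with the stalk cap at (180,220), so I'll move over the stalk and descend around it.

```bash
python3 -m handwheel '[{"dp":[0.03,-0.01,-0.004],"delta_rot":[0,0,-0.005]},{"dp":[0.07,-0.02,-0.004],"delta_rot":[0,0,-0.005]},{"dp":[0.11,-0.034,-0.004],"delta_rot":[0,0,-0.005]},{"dp":[0.14,-0.042,-0.004],"delta_rot":[0,0,-0.005]},{"dp":[0.152,-0.045,-0.004],"delta_rot":[0,0,-0.005]},{"dp":[0.152,-0.045,0.01],"delta_rot":[0,0,-0.005]},{"dp":[0.152,-0.045,0.03],"delta_rot":[0,0,-0.005]},{"dp":[0.152,-0.045,0.05],"delta_rot":[0,0,-0.005]},{"dp":[0.152,-0.045,0.066],"delta_rot":[0,0,-0.005]},{"dp":[0.152,-0.045,0.073],"delta_rot":[0,0,-0.005]},{"dp":[0.152,-0.045,0.073],"delta_rot":[0,0,-0.005]}]'; python3 go.py 0.612 0.0155 0.193 0.105; python3 - <<'E'
from bench import vision
import cv2,numpy as np,pickle
f=vision.grab_frame("top");g=vision.grab_frame("side")
a=f["img"][85:285,235:435];b=g["img"][70:270,220:420]
cv2.imwrite("pics/g4.png",cv2.resize(np.hstack([a,b]),None,fx=2,fy=2,interpolation=cv2.INTER_CUBIC))
E
```

```text
clock: 8.78
tcp_pos: [0.6113, 0.0156, 0.1919]
orientation: [3.137, 0.164, -0.001]
contact_force: [-0.0, 0.5, 0.4]
grip_width: 0.0855
gripper_force: 0.0
t 8.775 tcp [0.6113 0.0156 0.1919] F [-0.   0.5  0.4] w 0.0855 dp [ 0.0007  0.0002 -0.0011] rot [ 0.     0.001 -0.   ]
```

View pics/g4.png

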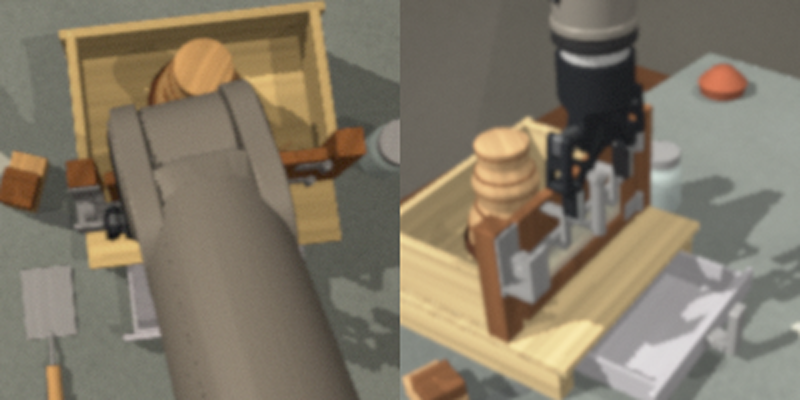

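The fingers straddle the stalk (right half, stalk at (600,190)), so I'll close on it.

```bash
python3 -m handwheel '[{"dp":[0,0,0],"delta_rot":[0,0,0]},{"dp":[0,0,0],"delta_rot":[0,0,0]},{"dp":[0,0,0],"delta_rot":[0,0,0]},{"dp":[0,0,0],"delta_rot":[0,0,0]},{"dp":[0,0,0],"delta_rot":[0,0,0]},{"dp":[0,0,0],"delta_rot":[0,0,0]}]' 0 50; python3 go.py 0.612 0.0155 0.193 0.105
```

```text
clock: 9.62
tcp_pos: [0.6117, 0.0158, 0.1921]
orientation: [3.137, 0.164, -0.0]
contact_force: [0.7, -0.8, -1.5]
grip_width: 0.0148
gripper_force: 120.5
t 9.625 tcp [0.6117 0.0158 0.1921] F [ 0.7 -0.8 -1.5] w 0.0148 dp [ 0.0003  0.0004 -0.0009] rot [-0.  0. -0.]
```

```bash
python3 -m handwheel '[{"dp":[0,0,-0.004],"delta_rot":[0,0,0]},{"dp":[0,0,-0.008],"delta_rot":[0,0,0]},{"dp":[0,0,-0.0125],"delta_rot":[0,0,0]},{"dp":[0,0,-0.0125],"delta_rot":[0,0,0]},{"dp":[0,0,-0.0125],"delta_rot":[0,0,0]}]' - 50; python3 go.py 0.612 0.0155 0.193 0.105
```

```text
clock: 10.25
tcp_pos: [0.6117, 0.0158, 0.2049]
orientation: [3.137, 0.164, 0.0]
contact_force: [1.6, 0.7, -1.4]
grip_width: 0.0147
gripper_force: 120.4
t 10.25 tcp [0.6117 0.0158 0.2049] F [ 1.6  0.7 -1.4] w 0.0147 dp [0.0002 0.0003 0.0119] rot [ 0. -0. -0.]
```

```bash
python3 -m handwheel '[{"dp":[0,0.004,0],"delta_rot":[0,0,0]},{"dp":[0,0.009,0],"delta_rot":[0,0,0]},{"dp":[0,0.014,0],"delta_rot":[0,0,0]},{"dp":[0,0.014,0],"delta_rot":[0,0,0]}]'; python3 go.py 0.612 0.0155 0.205 0.105
```

```text
clock: 10.75
tcp_pos: [0.6133, 0.0009, 0.2047]
orientation: [3.137, 0.163, 0.0]
contact_force: [-0.1, -0.7, -0.9]
grip_width: 0.0147
gripper_force: 120.5
t 10.75 tcp [0.6133 0.0009 0.2047] F [-0.1 -0.7 -0.9] w 0.0147 dp [ 0.0003 -0.0147 -0.0003] rot [ 0.001  0.    -0.001]
```

```bash
python3 -m handwheel '[{"dp":[0,0.006,0],"delta_rot":[0,0,0]},{"dp":[0,0.012,0],"delta_rot":[0,0,0]},{"dp":[0,0.018,0],"delta_rot":[0,0,0]},{"dp":[0,0.021,0],"delta_rot":[0,0,0]},{"dp":[0,0.021,0],"delta_rot":[0,0,0]},{"dp":[0,0.021,0],"delta_rot":[0,0,0]}]'; python3 go.py 0.612 0.0155 0.205 0.105; python3 - <<'E'
from bench import vision
import cv2,numpy as np,pickle
f=vision.grab_frame("side")["img"]
cv2.imwrite("pics/g5.png",cv2.resize(f[120:260,230:390],None,fx=4,fy=4,interpolation=cv2.INTER_CUBIC))
E
```

```text
clock: 11.5
tcp_pos: [0.6154, -0.0191, 0.2048]
orientation: [3.137, 0.164, 0.0]
contact_force: [0.9, -0.8, -1.4]
grip_width: 0.0148
gripper_force: 120.5
t 11.5 tcp [ 0.6154 -0.0191  0.2048] F [ 0.9 -0.8 -1.4] w 0.0148 dp [ 0.0002 -0.0348 -0.0002] rot [ 0. -0. -0.]
```

View pics/g5.png

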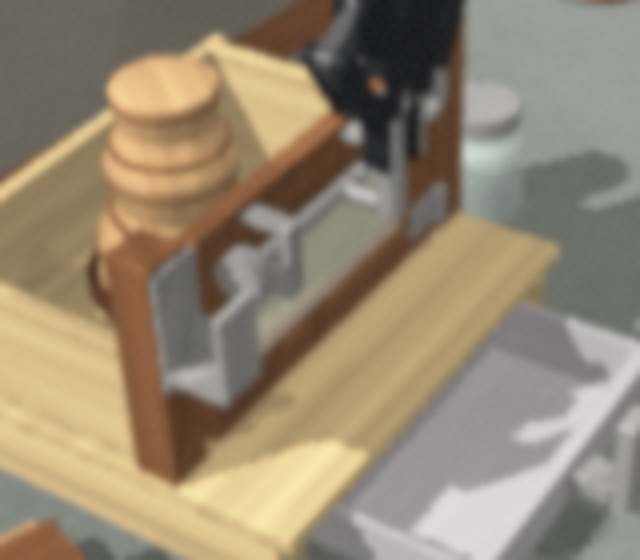

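The bolt head, at (240,268), is drawn out of the keeper and lifted clear of the lip. I'll swing the gate about its hinge.

```bash
python3 -m handwheel '[{"dp":[-0.004,0.0015,0],"delta_rot":[0,0,-0.03]},{"dp":[-0.008,0.003,0],"delta_rot":[0,0,-0.06]},{"dp":[-0.012,0.005,0],"delta_rot":[0,0,-0.09]},{"dp":[-0.016,0.007,0],"delta_rot":[0,0,-0.12]},{"dp":[-0.016,0.007,0],"delta_rot":[0,0,-0.12]}]'; python3 go.py 0.612 0.0155 0.205 0.105
```

```text
clock: 12.18
tcp_pos: [0.6001, -0.0278, 0.205]
orientation: [3.122, 0.353, 0.001]
contact_force: [2.3, -0.6, -1.1]
grip_width: 0.0151
gripper_force: 120.5
t 12.175 tcp [ 0.6001 -0.0278  0.205 ] F [ 2.3 -0.6 -1.1] w 0.0151 dp [ 0.0213 -0.0396 -0.    ] rot [ 0.   -0.    0.12]
```

```bash
python3 -m handwheel '[{"dp":[-0.004,0.0015,0],"delta_rot":[0,0,-0.03]},{"dp":[-0.008,0.003,0],"delta_rot":[0,0,-0.06]},{"dp":[-0.012,0.005,0],"delta_rot":[0,0,-0.09]},{"dp":[-0.016,0.007,0],"delta_rot":[0,0,-0.12]},{"dp":[-0.0195,0.009,0],"delta_rot":[0,0,-0.15]},{"dp":[-0.0235,0.011,0],"delta_rot":[0,0,-0.18]},{"dp":[-0.027,0.0135,0],"delta_rot":[0,0,-0.21]},{"dp":[-0.031,0.016,0],"delta_rot":[0,0,-0.24]},{"dp":[-0.034,0.018,0],"delta_rot":[0,0,-0.27]},{"dp":[-0.038,0.021,0],"delta_rot":[0,0,-0.3]},{"dp":[-0.038,0.021,0],"delta_rot":[0,0,-0.3]},{"dp":[-0.038,0.021,0],"delta_rot":[0,0,-0.3]}]'; python3 go.py 0.612 0.0155 0.205 0.105; python3 - <<'E'
from bench import vision
import cv2,numpy as np,pickle
f=vision.grab_frame("top");g=vision.grab_frame("side")
a=f["img"][85:285,235:435];b=g["img"][100:300,200:400]
cv2.imwrite("pics/g6.png",cv2.resize(np.hstack([a,b]),None,fx=2,fy=2,interpolation=cv2.INTER_CUBIC))
E
```

```text
clock: 13.68
tcp_pos: [0.5679, -0.0564, 0.2049]
orientation: [-3.034, -0.815, -0.0]
contact_force: [3.7, 2.0, -0.7]
grip_width: 0.0151
gripper_force: 120.5
t 13.675 tcp [ 0.5679 -0.0564  0.2049] F [ 3.7  2.  -0.7] w 0.0151 dp [ 0.0742 -0.0401 -0.0001] rot [-0.   -0.    0.42]
```

View pics/g6.png

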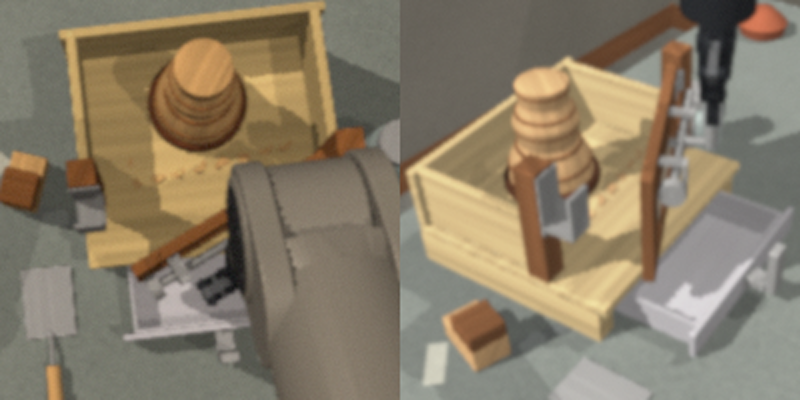

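The gate stands ajar, its bolt edge at (135,270) in the left half, and the fingers hold the stalk. The pull of about 4 N matches the spring at about 0.42 rad. The tray is still out, with its corner at (128,338), and the bystanders have not moved, so I'll hand in.

```bash
python3 -c "
from bench import r
print(r.hand_in())"
```

```text
the job is handed in; nothing more can be done
None
```

I handed the job in with the tray pulled to its stop, the bolt lifted and drawn about 35 mm, and the gripper holding the gate ajar at about 0.42 rad; these are my own estimates, as the hand-in gave no verdict.

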